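# Set the recipe stand's side leg and close its cam lever

## Robot

A 7-joint arm with a two-finger parallel gripper is mounted at the origin on a cart in front of the work surface, level with it; the furniture and walls round the work are solid. World frame = base frame: x ahead of the robot, y to its left, z up, the work surface at z = 0. Lengths are in m, angles in rad, forces in N, time in s.
With the tool pointing down it reaches from about 0.425 to 1.025 m from the base axis. Payload 9.4 kg.
Tool frame: the origin (TCP) lies at the very end of the fingers, on their centre line; the grasp point (between the pads) lies 19 mm behind it (ctrl.hold_point_z is the distance from the TCP to the grasp point, in m); z points along the fingers, y is the line along which they close (so a half turn about z gives the same grasp; the last joint's range is limited). The gripper opens to 85 mm and grips with 20 to 120 N. Pads are 22 mm wide; open, the fingers measure 114 mm over their backs; the gripper's body (76 mm by 85 mm) begins 54 mm behind the grasp point. The pads swing forward as they close: fully open they stand 13 mm farther back than shut.
Start: joints at [-1.321, 0.599, -0.003, 1.599, 0.002, 0.943, -0.08], TCP at [0.233, 0.687, 0.231] pointing down, gripper open.
Joint ranges: [-2.57, 2.57], [-0.35, 1.97], [-1.29, 1.29], [0.11, 2.56], [-1.05, 4.19], [0.11, 1.86], [-2.63, 2.63]. Speed limits (rad/s): [2.22, 2.22, 3.01, 3.01, 3.14, 3.14, 3.14].

## Interface

Orientations are given as a unit quaternion [w, x, y, z].
In Python, from station import ctrl gives the robot as it stands.
- The arm moves only by the tool step_arm, never from a script. Its argument "commands" is text: rows parted by semicolons, each of 7 numbers parted by spaces: the turn, a rotation vector about the tool's x, y, z in degrees, then the shift along the tool's x, y, z in cm, then the finger opening in cm, from 0 to 8.54. In form: rx ry rz x y z jaw; .... A call has 1 to 5 rows; each row is the pose to reach, as a shift and turn from the pose commanded when the call began, along the tool's axes at that moment; what a row does not reach only later rows make up. A row lasts 1/12 s, in which the tool goes at most 41.7 mm and 7.16 degrees, less where a joint would pass 70% of its speed; a pose out of reach is approached as far as the arm can. A call with a gripper value outside its range is refused whole. The fingers move at their own pace and stop on an object; the grip force is fixed at half the most. Time passes only in rows, so rows that repeat a pose let the fingers close. It gives the time, the measured TCP pose, the force, the opening and the grip force at its end, in the units of the state.
- ctrl.sense(): the state, without advancing time (a new reading comes with each control period).
- ctrl.snapshot(name): name is "side" or "top"; returns the picture (480x640x3 uint8, blue, green, red); there is no depth.
- ctrl.camera_info(name): a dict with "vfov" (degrees; the focal length in pixels is half the picture's height over the tangent of half this angle, whatever the lens; pixels are square), "cx", "cy" (the principal point, pixels), "position" and "orientation" of the camera in the world. Camera axes: x right, y down, z forward; pixel columns grow to the right and rows downward; lengths in m; the calibration is good to about 2 mm. A picture is of the moment at which its call begins. camera_info takes no time and is no camera call.
- ctrl.close_job(): hands the job in; it is judged then, once.
The state is a dict: "clock": time; "joint_positions": joint angles; "qvel": joint speeds; "joint_torque": joint torques, N m; "ee_pos": TCP position; "tcp_rot": TCP orientation; "contact_force": force on the tool from outside, world axes, zero at the start; "torque": the same for the moment, N m; "gripper_width": opening from 0.0 (shut) to 1.0 (fully open); "grip_force": force on a finger pad.
Only numpy, scipy, OpenCV 4.12 (cv2) and the standard library are available. Lean on these libraries where they do the work, as an engineer would, in place of code of your own. Each camera call takes 0.05 s, during which the arm holds its last target. There are 200 camera calls.

## Task

Draw the spring-loaded side leg of the recipe stand out by its T-bar until its yellow pointer is in line with the red clip, with the orange cam lever still open. Then, without letting the leg spring back, slide the orange lever fully closed by squeezing it and the black grip tab together between the fingers, and finish still holding the leg at the mark in that squeeze. Leave the red clip and the other things on the worktop where they are.

Things in the scene. Friction and masses are not known exactly. Their poses are not given: they have to be found in the camera images.
- stand: Recipe stand fixed to the worktop: dark grey foot 420x70x12 mm (x -200 to +220 mm); aluminium channel and a 155 mm high back rest (x -170 to -20 mm, on the +y side). Origin: on the foot's centre line, at worktop height. +x: the way the leg slides out; z up; y across the leg: +y is the orange lever's side (away from the robot), -y the side of black grip tab and red clip.
- leg (a joint): How far the steel leg is drawn out, 0 (home) to 0.10 m, along the stand's +x. Spring and friction pull it back with 1 to 4 N: it runs home when not held, even with the lever closed. Its head (T-bar, grip tab, lever) has its centre at x = 80 mm + this value, y = 0 of the stand. The head plate is 26 mm high and spans y -17 to +35 mm; outside it fingertips have free room above z = 28 mm.
- clip (a joint): Place of the red clip on the scale, given as the value of leg (m) at which the pointer is exactly in line with it, 0.045 to 0.085. The clip is 10 mm wide, 18 mm high, at the front (-y) edge of the foot; about 6 N pushes it along, but it must stay.
- lever (a joint): How far the orange cam lever is slid: 0 open (starts at 0 to 0.003) to 0.018 m fully closed (a stop). It slides along the stand's -y, towards the grip tab, takes about 5 N and stays where it is left. It sits on the leg's head and travels with it.
- lever_pad: Upright orange plate of the cam lever, 26 mm along x (-14 to +12), 7 mm thick, z 31 to 77 mm. Its origin is at worktop height, 12 mm to -y of its outer (+y) face. Measured from the head's centre that face is at y = +30 mm open and +12 mm closed.
- grip_tab: Upright black plate fixed on the leg's head opposite the lever, 26 mm along x (-14 to +12), 7 mm thick, z 25 to 77 mm, outer (-y) face at y = -12 mm. Origin: the head's centre at worktop height. Tab and lever measure 42 mm over their outer faces when open, 24 mm closed. A hand centred on the head's y = 0, closing along y from about 76 mm, moves the lever first, then squeezes both.
- pull_bar: Aluminium T-bar fixed at the outer end of the leg's head: 94 mm along y (-47 to +47), 8 mm thick, z 30 to 72 mm. Origin: the head's centre at worktop height. Its inner (-x) face is at x = +15 mm, 3 mm beyond the edges of tab and lever plate; open fingers standing outside both plates can pull on this face.
- pointer (a point): Tip of the yellow pointer on the leg, 45 mm behind (-x) the head's centre, 31 mm to -y, 22 mm high.
- mark (a point): White line on top of the red clip, 31 mm to -y of the stand's centre line, 17 mm high; axes as the stand's. The pointer is at the mark when its x in this frame is 0.
- salt_shaker: Bystander, to be left alone: glass salt shaker with a grey cap, 44 mm across, 90 mm tall; origin under its centre.
- mustard: Bystander, to be left alone: jar of mustard with a red lid, 66 mm across, 100 mm tall; origin under its centre.
- onion: Bystander, to be left alone: brown onion, about 75 mm; origin under its centre.
- steel_bowl: Bystander, to be left alone: steel bowl, 140 mm across, 58 mm tall; origin under its centre.
- pepper_mill: Bystander, to be left alone: wooden pepper mill, 58 mm across, 170 mm tall; origin under its centre.
- spice_jar: Bystander, to be left alone: spice jar with a dark cap, 41 mm across, 105 mm tall; origin under its centre.

How it is judged:
On the way:
1. the leg is drawn out to the red clip with the cam lever still open (x of pointer in the frame of mark between -0.005 and 0.005 m and value of joint lever below 0.007 m), for 0.25 s.
At the end, for the whole second after the job is handed in: The pointer is within 5 mm of the clip's line, the leg still, the lever closed to at least 15 of its 18 mm, the fingers squeezing both the orange lever plate and the black grip tab with more than 2 N each, and the clip within 4 mm of where it was (x of pointer in the frame of mark between -0.005 and 0.005 m and value of joint lever above 0.015 m and contact force between the fingers and lever_pad above 2 N and contact force between the fingers and grip_tab above 2 N and velocity of joint leg between -0.01 and 0.01 m/s and distance of mark from where it was at the start of the episode below 0.004 m); the arm keeps its last pose, push and grip.
It fails at once if the lever is slid shut while the pointer is more than 12 mm from the mark (value of joint lever above 0.01 m and not (x of pointer in the frame of mark between -0.012 and 0.012 m)).
It fails at once if the red clip is pushed more than 6 mm along (distance of mark from where it was at the start of the episode above 0.006 m).
It fails at once if another thing on the worktop is moved by more than 30 mm (distance of any of salt_shaker, mustard, onion, steel_bowl, pepper_mill, spice_jar from where it was at the start of the episode above 0.03 m).
It also fails if it takes over 35 s, if anything falls off the work surface, if the arm or the gripper's body presses on something with over 40 N, if the wrist force passes 120 N, or if a joint passes its speed limit or range.

## Working session

There is one attempt and no reset: what is moved stays moved. The work goes in short steps, Python scripts to look and compute and a tool call to move; the robot and the scene stay as the last step left them, time stands still between calls to the robot, and variables do not carry over. Pictures are saved under pics/ and viewed, at most 10 in all, crops included, and the job is handed in when it is done.

Besides the shell and the picture viewer there is one more tool, called after ">>>" by a JSON object that holds its "api" and its "payload", one argument or row to a line. step_arm: Moves the arm, as the interface text tells. Its arguments: {"type":"object","properties":{"commands":{"type":"string"}},"required":["commands"]}

```bash
mkdir -p pics; cat > h.py <<'E'
import numpy as np, cv2
from scipy.spatial.transform import Rotation as R
from station import ctrl
def cam(n):
    c=ctrl.camera_info(n); q=c["orientation"]; f=240/np.tan(np.radians(c["vfov"])/2)
    return np.array(c["position"]),R.from_quat([q[1],q[2],q[3],q[0]]).as_matrix(),f,c["cx"],c["cy"]
def ray(n,u,v):
    p,M,f,cx,cy=cam(n); return p,M@np.array([(u-cx)/f,(v-cy)/f,1])
def onz(n,u,v,z):
    p,d=ray(n,u,v); return p+d*(z-p[2])/d[2]
def proj(n,P):
    p,M,f,cx,cy=cam(n); q=M.T@(np.array(P)-p); return q[0]/q[2]*f+cx,q[1]/q[2]*f+cy
E
python3 - <<'E'
from h import *
for n in("side","top"):
    cv2.imwrite(f"pics/{n}0.png",ctrl.snapshot(n)); print(ctrl.camera_info(n))
print(ctrl.sense())
E
```

```text
{'vfov': 49.91167427830089, 'cx': 319.24029973932403, 'cy': 237.68003055588292, 'position': array([ 0.00442582, -1.14098408,  0.71905192]), 'orientation': array([-0.50969017,  0.83501135, -0.16996696,  0.11867268])}
{'vfov': 47.791489735037466, 'cx': 319.6001685605787, 'cy': 239.04646715864533, 'position': array([0.35373437, 0.05726958, 1.2105364 ]), 'orientation': array([ 0.06791106, -0.70122642,  0.7070593 , -0.06112899])}
{'clock': 0.1, 'joint_positions': array([-1.32072888,  0.6000762 , -0.00253439,  1.60004342,  0.00180377,
        0.94292201, -0.07978822]), 'qvel': array([-0.0003645 , -0.00230088, -0.00081961, -0.00250069,  0.00151341,
       -0.00021922,  0.00105532]), 'joint_torque': array([ 5.26550502e-03, -7.77997756e+01,  1.57007810e+00, -2.58627999e+01,
        1.26768393e-02,  5.43601782e-03, -4.64082234e-05]), 'ee_pos': array([0.23259479, 0.68622698, 0.23048331]), 'tcp_rot': array([-4.69036313e-05,  1.62625648e-01,  9.86687577e-01, -7.21972082e-04]), 'contact_force': array([0.35232844, 0.88977187, 0.26909724]), 'torque': array([-0.00223916,  0.01063633, -0.01548104]), 'grip_force': 0.0, 'gripper_width': 1.0012559649352044}
```

View pics/side0.png

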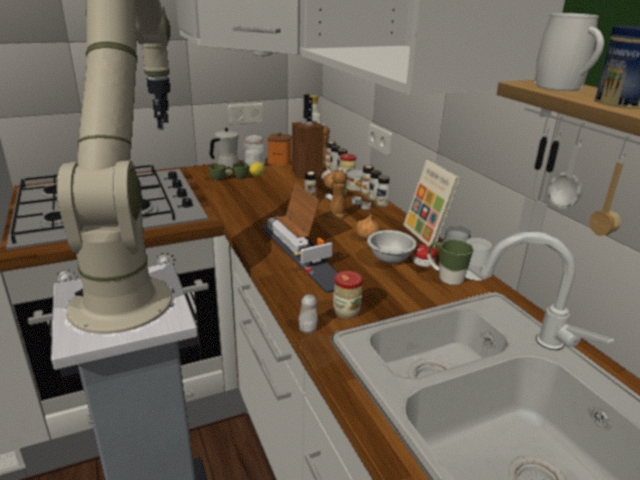

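View pics/top0.png

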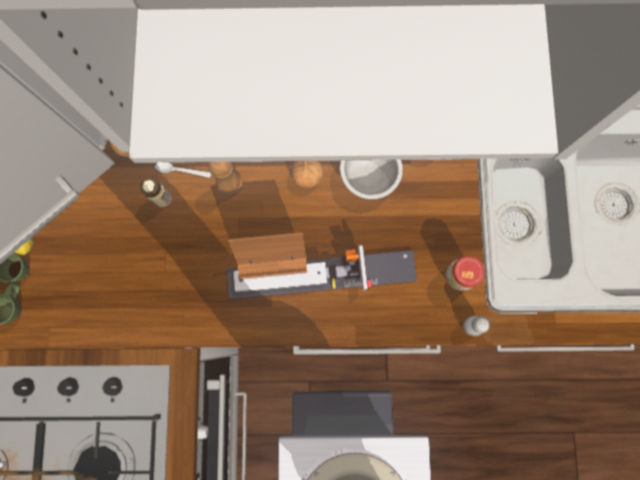

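Side view: stand at about (300,245), T-bar near (316,253). Top view: foot from (229,280) to (415,265), T-bar about (364,267), clip about (369,284), pointer about (333,283). The stand's +x runs to world -y.

```bash
python3 - <<'E'
from h import *
im=cv2.imread("pics/top0.png"); hsv=cv2.cvtColor(im,cv2.COLOR_BGR2HSV)
roi=np.zeros(im.shape[:2],np.uint8); roi[235:310,222:425]=1
def m(lo,hi,r=roi): 
    return cv2.inRange(hsv,np.array(lo),np.array(hi))*r
def cen(k,name):
    n,l,s,c=cv2.connectedComponentsWithStats(k)
    for i in range(1,n):
        if s[i,4]>=4: print(name,s[i],c[i].round(1))
r2=roi.copy(); r2[:,:320]=0
cen(m((0,150,120),(6,255,255),r2),"red"); cen(m((20,120,110),(35,255,255),r2),"yel"); cen(m((7,200,150),(18,255,255),r2),"orange")
k=m((90,15,30),(135,120,110)); k=cv2.morphologyEx(k,cv2.MORPH_CLOSE,np.ones((5,5)))
n,l,s,c=cv2.connectedComponentsWithStats(k)
for i in range(1,n):
    if s[i,4]>150: print("foot",s[i],cv2.minAreaRect(np.argwhere(l==i)[:,::-1].astype(np.float32)))
cv2.imwrite("pics/crop0.png",cv2.resize(im[225:315,220:430],None,fx=3.8,fy=3.8,interpolation=cv2.INTER_CUBIC))
print("head red",onz("top",369,284,.017)," yel",onz("top",333.5,283,.022))
for uv in((229,297),(229,268),(413,250),(415,282)): print(onz("top",*uv,.012))
E
```

```text
red [369 285   3   3   4] [370.2 286. ]
yel [332 278   4  11  29] [333.3 283. ]
head red [ 0.47256499 -0.04023009  0.017     ]  yel [0.47492073 0.03807592 0.022     ]
[0.44687705 0.26920605 0.012     ]
[0.51143864 0.27069724 0.012     ]
[ 0.54842832 -0.14082806  0.012     ]
[ 0.47664444 -0.14247636  0.012     ]
```

View pics/crop0.png

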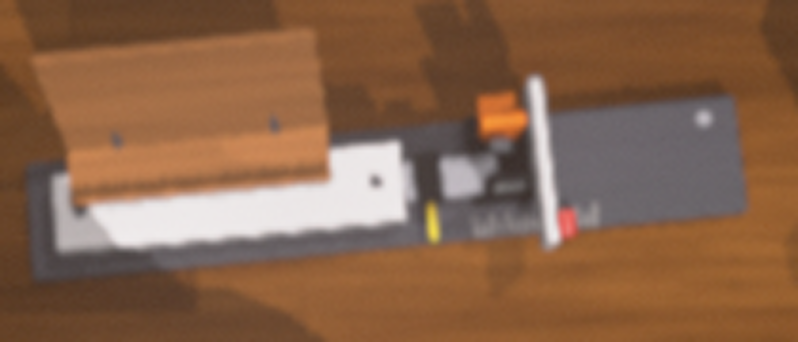

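The crop shows foot corners (30,165), (37,280), (747,210), (735,95), clip (567,222), pointer (432,222), orange lever (500,115) open, T-bar from (536,80) to (552,243).

```bash
python3 - <<'E'
from h import *
o=lambda x,y,z: onz("top",(x+.5)/3.8-.5+220,(y+.5)/3.8-.5+225,z)
A,B,C,D=[o(x,y,.012) for x,y in((30,165),(37,280),(747,210),(735,95))]
a=(C+D-A-B)[:2]; a/=np.linalg.norm(a); b=np.array([-a[1],a[0]])
print("lens",np.linalg.norm(C-B),np.linalg.norm(A-B),"axis",a,"yaw",np.degrees(np.arctan2(a[1],a[0])))
mid=((A+B+C+D)/4)[:2]; O=mid-a*.010
print("O",O)
loc=lambda P:(np.dot(P[:2]-O,a).round(4),np.dot(P[:2]-O,b).round(4))
print("clip",loc(o(567,222,.018)),"pointer",loc(o(432,222,.022)))
print("bar ends top",loc(o(536,78,.072)),loc(o(552,243,.072)))
H=O+a*.08; print("head",H)
s=ctrl.sense(); q=s["tcp_rot"]; M=R.from_quat([q[1],q[2],q[3],q[0]]).as_matrix(); print(M.round(3))
# bystanders
for n,u,v,z in(("mustard",466,273,.1),("bowl",371,174,.05),("onion",307,174,.05),("backrest top",268,235,.155),("mill",222,170,.17)):print(n,onz("top",u,v,z))
E
```

```text
lens 0.41534068685546444 0.0676158261238077 axis [ 0.09042507 -0.99590326] yaw -84.81193857884281
O [0.49556489 0.07395873]
clip (np.float64(0.1114), np.float64(-0.0312)) pointer (np.float64(0.0335), np.float64(-0.0239))
bar ends top (np.float64(0.0985), np.float64(0.0459)) (np.float64(0.097), np.float64(-0.047))
head [ 0.5027989  -0.00571354]
[[-0.947  0.321 -0.   ]
 [ 0.321  0.947 -0.001]
 [-0.    -0.001 -1.   ]]
mustard [ 0.48527355 -0.23316987  0.1       ]
bowl [ 0.71444073 -0.04784184  0.05      ]
onion [0.71594441 0.09465504 0.05      ]
backrest top [0.55797281 0.16915301 0.155     ]
mill [0.68862893 0.26118758 0.17      ]
```

>>> {"api": "step_arm", "payload": {
  "commands": "0 0 4 -2.6 -3.2 0 8.5; 0 0 8 -5.2 -6.4 0 8.5; 0 0 12 -7.8 -9.6 0 8.5; 0 0 16 -10.4 -12.6 0 8.5; 0 0 20 -13 -15.6 0 8.5"
}}

```text
clock: 0.52
ee_pos: [0.306, 0.495, 0.231]
tcp_rot: [0.0, 0.333, 0.943, -0.0]
contact_force: [1.3, 0.4, 0.1]
gripper_width: 0.998
grip_force: 0.0
```

```bash
cat >> h.py <<'E'
O=np.array([0.49556,0.07396]); a=np.array([0.09043,-0.99590]); b=np.array([-a[1],a[0]])
def to(lx,ly,z):
    s=ctrl.sense(); q=s["tcp_rot"]; M=R.from_quat([q[1],q[2],q[3],q[0]]).as_matrix()
    P=np.append(O+a*lx+b*ly,z); W=np.column_stack([np.append(-a,0),np.append(b,0),[0,0,-1]])
    p=s["ee_pos"]; d=p[:2]-O
    print("t",s["clock"],"local",(d@a).round(4),(d@b).round(4),p[2].round(4),"F",s["contact_force"].round(1),"w",s["gripper_width"].round(3),"g",s["grip_force"])
    print("shift cm",(M.T@(P-p)*100).round(2),"rot",R.from_matrix(M.T@W).as_rotvec(degrees=True).round(2))
E
python3 -c "
from h import *
to(.078,0,.231)"
```

```text
Traceback (most recent call last):
  File "h.py", line 18, in to
    print("t",s["clock"],"local",(d@a).round(4),(d@b).round(4),p[2].round(4),"F",s["contact_force"].round(1),"w",s["gripper_width"].round(3),"g",s["grip_force"])
                                                                                                                 ^^^^^^^^^^^^^^^^^^^^^^^^
AttributeError: 'float' object has no attribute 'round'
```

```bash
sed -i 's/s\["gripper_width"\].round(3)/round(s["gripper_width"],3)/' h.py
python3 -c "
from h import *
to(.078,0,.231)"
```

```text
t 0.5167 local -0.4365 -0.1507 0.231 F [1.3 0.4 0.1] w 0.998 g 0.0
shift cm [-4.662e+01 -2.646e+01  3.000e-02] rot [-3.00e-02  3.00e-02  4.59e+01]
```

>>> {"api": "step_arm", "payload": {
  "commands": "0 0 5 -3.4 -2 0 8.5; 0 0 10 -6.8 -4 0 8.5; 0 0 15 -10.2 -6 0 8.5; 0 0 20 -13.6 -8 0 8.5; 0 0 25 -17 -10 0 8.5"
}}

```text
clock: 0.93
ee_pos: [0.376, 0.3109, 0.2313]
tcp_rot: [-0.0, 0.53, 0.848, -0.0]
contact_force: [1.2, 0.5, -0.8]
gripper_width: 0.999
grip_force: 0.0
```

```bash
python3 -c "
from h import *
to(.078,0,.231)"
```

```text
t 0.9333 local -0.2468 -0.0976 0.2313 F [ 1.2  0.5 -0.8] w 0.999 g 0.0
shift cm [-3.382e+01 -2.440e+00  3.000e-02] rot [-0.    0.   20.85]
```

>>> {"api": "step_arm", "payload": {
  "commands": "0 0 4 -3.8 -0.3 0 8.5; 0 0 8 -7.6 -0.6 0 8.5; 0 0 12 -11.4 -0.9 0 8.5; 0 0 16 -15.2 -1.2 0 8.5; 0 0 20 -19 -1.5 0 8.5"
}}

```text
clock: 1.35
ee_pos: [0.4467, 0.134, 0.2313]
tcp_rot: [-0.0, 0.669, 0.744, 0.0]
contact_force: [0.9, 1.0, 0.4]
gripper_width: 0.997
grip_force: 0.0
```

```bash
python3 -c "
from h import *
to(.078,0,.231)"
```

```text
t 1.35 local -0.0642 -0.0432 0.2313 F [0.9 1.  0.4] w 0.997 g 0.0
shift cm [-14.29   4.1    0.03] rot [ 0.   -0.01  0.91]
```

>>> {"api": "step_arm", "payload": {
  "commands": "0 0 0.5 -3.3 1 0 8.5; 0 0 0.9 -6.6 2 0 8.5; 0 0 0.9 -10 3 0 8.5; 0 0 0.9 -13.3 3.8 0 8.5; 0 0 0.9 -13.3 3.8 0 8.5"
}}

```text
clock: 1.77
ee_pos: [0.5006, 0.0011, 0.2316]
tcp_rot: [0.002, 0.676, 0.737, -0.0]
contact_force: [0.3, -0.1, 0.3]
gripper_width: 0.998
grip_force: 0.0
```

```bash
python3 - <<'E'
from h import *
to(.078,0,.1)
for n in("side","top"):
    im=ctrl.snapshot(n); cv2.imwrite(f"pics/{n}1.png",im)
s=cv2.imread("pics/side1.png")[190:300,230:380]; t=cv2.imread("pics/top1.png")[215:325,290:440]
cv2.imwrite("pics/c1.png",cv2.resize(np.hstack([s,t]),None,fx=2.6,fy=2.6,interpolation=cv2.INTER_CUBIC))
E
```

```text
t 1.7667 local 0.073 -0.0016 0.2316 F [ 0.3 -0.1  0.3] w 0.998 g 0.0
shift cm [-0.47  0.14 13.17] rot [ 0.1   0.16 -0.26]
```

View pics/c1.png

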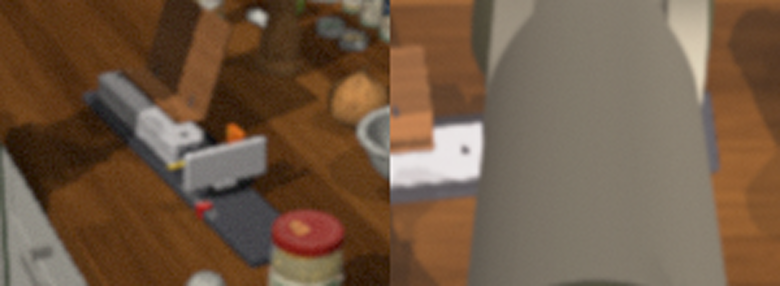

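Left half (side view): the T-bar plate near (225,165), pointer (178,165) and clip (204,208) are clearly visible. The top view is blocked by the arm, so the side view is the check for alignment.

>>> {"api": "step_arm", "payload": {
  "commands": "0 0 -0.2 -0.2 0.1 3 8.5; 0 0 -0.2 -0.4 0.1 6 8.5; 0 0 -0.2 -0.4 0.1 9 8.5; 0 0 -0.2 -0.4 0.1 11 8.5; 0 0 -0.2 -0.4 0.1 11 8.5"
}}

```text
clock: 2.28
ee_pos: [0.4979, 0.0054, 0.118]
tcp_rot: [-0.002, 0.671, 0.741, -0.002]
contact_force: [-1.2, 0.1, -0.2]
gripper_width: 0.992
grip_force: 0.0
```

```bash
cat >> h.py <<'E'
def side(im):
    """local (x,y) of clip centre and pointer centroid from the side view, pixels too"""
    hsv=cv2.cvtColor(im,cv2.COLOR_BGR2HSV).astype(int); out={}
    box=np.zeros(im.shape[:2],bool); box[238:295,285:330]=1
    for nm,lo,hi,z in(("clip",0,6,.010),("ptr",20,36,.022)):
        h=hsv[...,0]; k=box&(h>=lo)&(h<=hi)&(hsv[...,1]>140)&(hsv[...,2]>80)
        n,l,st,c=cv2.connectedComponentsWithStats(k.astype(np.uint8))
        for i in range(1,n):
            if st[i,4]>=3:
                P=onz("side",*c[i],z)[:2]-O; print(nm,st[i],c[i].round(1),"local",(P@a).round(4),(P@b).round(4))
E
python3 - <<'E'
from h import *
to(.078,0,.035)
side(cv2.imread("pics/side0.png")); side(cv2.imread("pics/side1.png"))
E
```

```text
t 2.2833 local 0.0685 -0.0039 0.118 F [-1.2  0.1 -0.2] w 0.992 g 0.0
shift cm [-0.96  0.43  8.3 ] rot [-0.35 -0.02  0.52]
clip [305 268   6   6  19] [307.3 270. ] local 0.1066 -0.0268
ptr [295 253   5   2   6] [297.2 253.7] local 0.032 -0.0198
clip [305 268   6   6  17] [306.9 270. ] local 0.1062 -0.0278
ptr [296 253   4   2   5] [297.6 253.6] local 0.0322 -0.0185
```

>>> {"api": "step_arm", "payload": {
  "commands": "0 0 0 0 0 0 8.5; 0 0 0 0 0 0 8.5"
}}

```text
clock: 2.45
ee_pos: [0.5005, 0.0046, 0.1222]
tcp_rot: [0.0, 0.671, 0.741, 0.0]
contact_force: [-0.7, 0.7, 0.8]
gripper_width: 0.997
grip_force: 0.0
```

```bash
python3 -c "
from h import *
to(.078,0,.035)"
```

```text
t 2.45 local 0.0695 -0.0014 0.1222 F [-0.7  0.7  0.8] w 0.997 g 0.0
shift cm [-0.85  0.12  8.72] rot [ 0.04 -0.01  0.45]
```

>>> {"api": "step_arm", "payload": {
  "commands": "0 0 0.4 -0.8 0.1 0 8.5; 0 0 0.4 -0.8 0.1 2 8.5; 0 0 0.4 -0.8 0.1 4 8.5; 0 0 0.4 -0.8 0.1 4 8.5; 0 0 0.4 -0.8 0.1 4 8.5"
}}

```text
clock: 2.87
ee_pos: [0.5021, -0.0044, 0.0819]
tcp_rot: [-0.0, 0.675, 0.738, -0.0]
contact_force: [-1.3, -0.7, 0.2]
gripper_width: 0.997
grip_force: 0.0
```

```bash
python3 - <<'E'
from h import *
to(.078,0,.035)
E
```

```text
t 2.8667 local 0.0786 -0.0006 0.0819 F [-1.3 -0.7  0.2] w 0.997 g 0.0
shift cm [0.06 0.06 4.69] rot [-0.01 -0.   -0.05]
```

>>> {"api": "step_arm", "payload": {
  "commands": "0 0 0 0.1 0.1 1.5 8.5; 0 0 0 0.1 0.1 3 8.5; 0 0 0 0.1 0.1 4.7 8.5; 0 0 0 0.1 0.1 4.7 8.5; 0 0 0 0.1 0.1 4.7 8.5"
}}

```text
clock: 3.28
ee_pos: [0.5032, -0.0031, 0.0351]
tcp_rot: [0.0, 0.675, 0.738, 0.0]
contact_force: [0.1, 1.2, -0.5]
gripper_width: 0.997
grip_force: 0.0
```

```bash
python3 - <<'E'
from h import *
to(.159,0,.035)
im=ctrl.snapshot("side"); side(im)
cv2.imwrite("pics/c2.png",cv2.resize(im[170:310,230:390],None,fx=4,fy=4,interpolation=cv2.INTER_CUBIC))
E
```

```text
t 3.2833 local 0.0775 0.0006 0.0351 F [ 0.1  1.2 -0.5] w 0.997 g 0.0
shift cm [-8.15 -0.05  0.01] rot [ 0.   -0.   -0.03]
clip [305 268   6   6  17] [307.1 270.2] local 0.1075 -0.0279
```

View pics/c2.png

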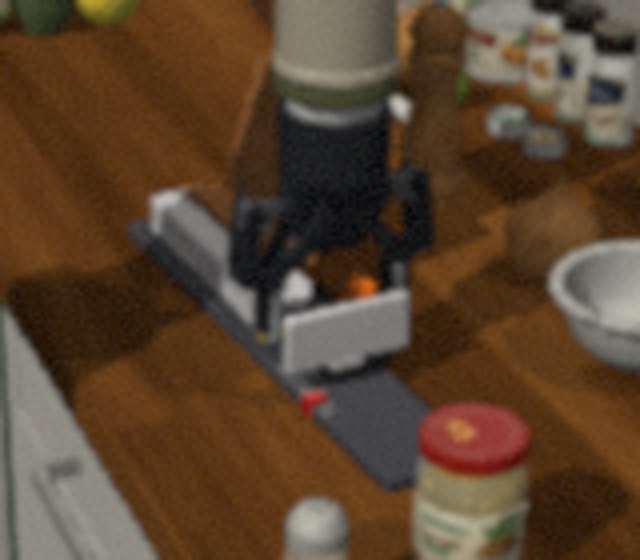

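Both fingers stand behind the T-bar outside the plates (near finger about (262,300), far about (400,270)); clip at (315,403) untouched. Pull.

>>> {"api": "step_arm", "payload": {
  "commands": "0 0 0 -1 0 0 8.5; 0 0 0 -2.2 0 0 8.5; 0 0 0 -3.6 0 0 8.5; 0 0 0 -5 0 0 8.5; 0 0 0 -6 0 0 8.5"
}}

```text
clock: 3.75
ee_pos: [0.509, -0.0639, 0.0355]
tcp_rot: [0.001, 0.675, 0.738, 0.001]
contact_force: [0.2, 4.0, 2.0]
gripper_width: 0.997
grip_force: 1.9
```

>>> {"api": "step_arm", "payload": {
  "commands": "0 0 0 -0.5 0 0 8.5; 0 0 0 -1 0 0 8.5; 0 0 0 -1.4 0 0 8.5; 0 0 0 -1.4 0 0 8.5; 0 0 0 -1.4 0 0 8.5"
}}

```text
clock: 4.17
ee_pos: [0.5095, -0.0765, 0.0344]
tcp_rot: [-0.0, 0.674, 0.738, 0.0]
contact_force: [1.2, 2.9, 2.5]
gripper_width: 0.993
grip_force: 1.2
```

```bash
python3 - <<'E'
from h import *
to(.160,0,.035)
im=ctrl.snapshot("side"); side(im)
cv2.imwrite("pics/side3.png",im)
cv2.imwrite("pics/c3.png",cv2.resize(im[215:315,265:365],None,fx=6,fy=6,interpolation=cv2.INTER_CUBIC))
E
```

```text
t 4.1667 local 0.1511 0.0003 0.0344 F [1.2 2.9 2.5] w 0.993 g 1.1551201343536377
shift cm [-0.89 -0.03 -0.06] rot [-0.   -0.   -0.01]
clip [304 268   7   6  19] [307.  270.1] local 0.1068 -0.0279
ptr [306 264   2   2   3] [306.7 264.3] local 0.0971 -0.024
```

View pics/c3.png

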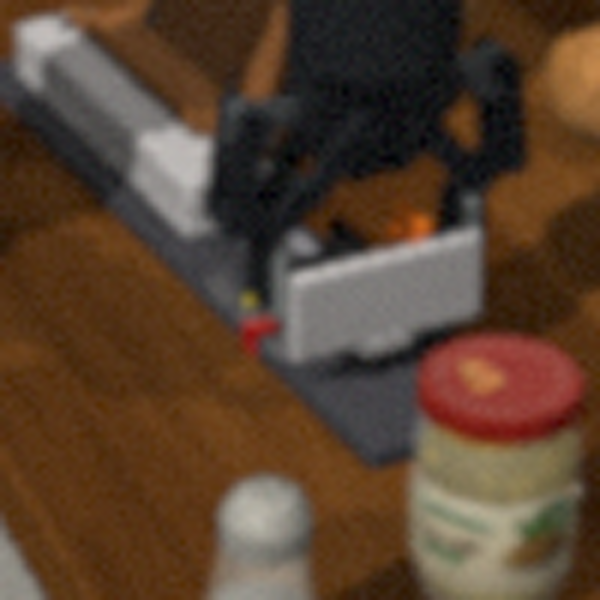

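Fingers carry the bar; pointer tip at crop (249,300), just above/behind the clip (258,330), lever still open (405,228). Now measure the bar's travel to fix the leg value.

```bash
cat >> h.py <<'E'
def bar(im,box):
    x0,y0,x1,y1=box; hsv=cv2.cvtColor(im,cv2.COLOR_BGR2HSV)[y0:y1,x0:x1]
    k=((hsv[...,1]<60)&(hsv[...,2]>125)).astype(np.uint8)
    n,l,st,c=cv2.connectedComponentsWithStats(k,connectivity=4); i=1+np.argmax(st[1:,4])
    pts=np.argwhere(l==i)[:,::-1]; lo=pts[np.argmax(pts@[-.3,1])]+[x0,y0]; lr=pts[np.argmax(pts@[.8,1])]+[x0,y0]
    cc=c[i]+[x0,y0]; P=onz("side",*cc,.051)[:2]-O
    print("bar",st[i],cc.round(1),"local",(P@a).round(4),(P@b).round(4),"corners",lo,lr)
E
python3 - <<'E'
from h import *
for f in("side0","side1"): bar(cv2.imread(f"pics/{f}.png"),(299,236,340,270))
bar(cv2.imread("pics/side3.png"),(311,245,350,280))
to(.160,0,.035)
for lx in(.1085,.1115):   # clip centre (image-local) -> projected corners
    for dx,dy,z in((5,-4,18),(5,-4,2),(-5,-4,18),(5,4,18),(0,0,17)):
        P=O+a*(lx+dx/1e3)+b*(-.031+dy/1e3); print(lx,dx,dy,z,np.round(proj("side",[*P,z/1e3]),1))
E
```

```text
bar [  1   6  32  21 152] [312.4 249.4] local 0.0763 0.0042 corners [301 262] [331 244]
bar [  1   7  32  20 229] [313.4 250.3] local 0.0819 0.0044 corners [302 262] [329 248]
bar [  2   8  32  22 203] [325.7 261. ] local 0.1483 0.0052 corners [314 274] [335 263]
t 4.2167 local 0.1509 0.0002 0.0343 F [-0.5  2.2  2. ] w 0.995 g 1.158870980143547
shift cm [-0.91 -0.02 -0.07] rot [-0.01 -0.01  0.01]
0.1085 5 -4 18 [305.9 269.3]
0.1085 5 -4 2 [305.8 274.4]
0.1085 -5 -4 18 [304.1 267.6]
0.1085 5 4 18 [308.5 268.6]
0.1085 0 0 17 [306.3 268.4]
0.1115 5 -4 18 [306.4 269.8]
0.1115 5 -4 2 [306.3 274.9]
0.1115 -5 -4 18 [304.7 268.1]
0.1115 5 4 18 [309.  269.1]
0.1115 0 0 17 [306.8 268.9]
```

>>> {"api": "step_arm", "payload": {
  "commands": "0 0 0 -0.3 0 0 8.5; 0 0 0 -0.6 0 0 8.5; 0 0 0 -0.9 0 0 8.5; 0 0 0 -0.9 0 0 8.5; 0 0 0 -0.9 0 0 8.5"
}}

```text
clock: 4.63
ee_pos: [0.5103, -0.086, 0.0342]
tcp_rot: [0.0, 0.675, 0.738, -0.0]
contact_force: [-0.2, 3.8, 1.2]
gripper_width: 1.002
grip_force: 1.2
```

```bash
python3 - <<'E'
from h import *
to(.160,0,.035)
im=np.mean([ctrl.snapshot("side") for _ in range(5)],axis=0).astype(np.uint8); side(im); bar(im,(311,245,350,290))
cv2.imwrite("pics/side4.png",im)
cv2.imwrite("pics/c4.png",cv2.resize(im[250:285,285:345],None,fx=12,fy=12,interpolation=cv2.INTER_CUBIC))
for L in(.073,.077,.081):
    print(L,*[np.round(proj("side",[*(O+a*(L+.0335)+b*y),.022]),1) for y in(-.031,-.02)])
E
```

```text
t 4.6333 local 0.1606 0.0002 0.0342 F [-0.2  3.8  1.2] w 1.002 g 1.2248124182224274
shift cm [ 0.06 -0.02 -0.08] rot [-0.01  0.01 -0.04]
clip [305 268   6   6  21] [307. 270.] local 0.1065 -0.0276
bar [  3  10  33  21 189] [326.9 262.4] local 0.1564 0.0041 corners [315 275] [344 258]
0.073 [306.  266.5] [309.6 265.6]
0.077 [306.7 267.1] [310.3 266.2]
0.081 [307.4 267.8] [311.  266.9]
```

View pics/c4.png

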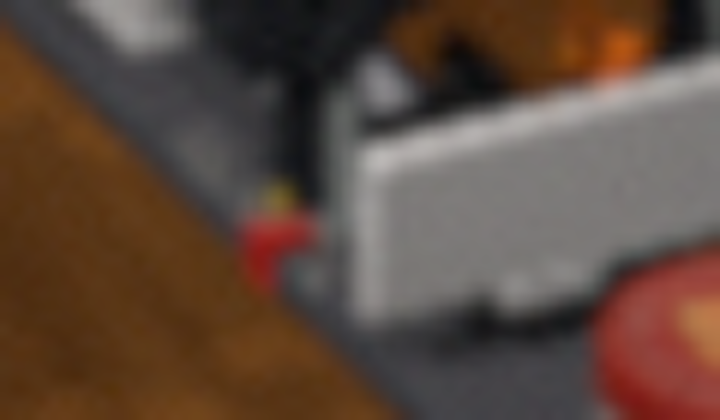

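Pointer (crop (280,195)) sits just above/behind the red clip (280,225), nearly in line, orange still open. Refine the clip's value from the top picture by a redness profile.

```bash
python3 - <<'E'
from h import *
im=cv2.imread("pics/top0.png"); lab=cv2.cvtColor(im,cv2.COLOR_BGR2LAB).astype(np.float32)
def prof(ch,xs,z,ys):
    v=[]
    for x in xs:
        uv=np.array([proj("top",[*(O+a*x+b*y),z]) for y in ys],np.float32)
        v.append(cv2.remap(lab[...,ch],uv[:,:1],uv[:,1:],cv2.INTER_LINEAR).mean())
    return np.array(v)
x=np.arange(.098,.126,.001); print(dict(zip((x*1e3).round(),prof(1,x,.018,(-.034,-.031,-.028)).round())))
x=np.arange(.025,.043,.001); print(dict(zip((x*1e3).round(),prof(2,x,.022,(-.028,-.025,-.022)).round())))
# side: yellow weighted along its line, before / now
for f,L in(("side1",0),("side4",.077)):
    l=cv2.cvtColor(cv2.imread(f"pics/{f}.png"),cv2.COLOR_BGR2LAB).astype(np.float32)
    xs=np.arange(-.012,.013,.001); r=[]
    for y in(-.026,-.024,-.022):
        uv=np.array([proj("side",[*(O+a*(L+.0335+d)+b*y),.022]) for d in xs],np.float32)
        p=cv2.remap(l[...,2],uv[:,:1],uv[:,1:],cv2.INTER_LINEAR).ravel(); r.append(p)
    print(f,np.array(r).round().astype(int))
E
```

```text
{np.float64(98.0): np.float32(131.0), np.float64(99.0): np.float32(130.0), np.float64(100.0): np.float32(130.0), np.float64(101.0): np.float32(129.0), np.float64(102.0): np.float32(130.0), np.float64(103.0): np.float32(130.0), np.float64(104.0): np.float32(134.0), np.float64(105.0): np.float32(139.0), np.float64(106.0): np.float32(150.0), np.float64(107.0): np.float32(162.0), np.float64(108.0): np.float32(170.0), np.float64(109.0): np.float32(174.0), np.float64(110.0): np.float32(176.0), np.float64(111.0): np.float32(174.0), np.float64(112.0): np.float32(174.0), np.float64(113.0): np.float32(175.0), np.float64(114.0): np.float32(175.0), np.float64(115.0): np.float32(170.0), np.float64(116.0): np.float32(163.0), np.float64(117.0): np.float32(152.0), np.float64(118.0): np.float32(142.0), np.float64(119.0): np.float32(136.0), np.float64(120.0): np.float32(133.0), np.float64(121.0): np.float32(131.0), np.float64(122.0): np.float32(131.0), np.float64(123.0): np.float32(131.0), np.float64(124.0): np.float32(131.0), np.float64(125.0): np.float32(131.0)}
{np.float64(25.0): np.float32(127.0),
[... 573 characters left out ...]
 np.float32(127.0), np.float64(42.0): np.float32(126.0)}
side1 [[136 139 143 146 148 150 153 156 159 162 163 161 159 156 153 150 147 144
  141 138 135 132 129 127 126]
 [139 142 145 149 153 156 158 161 163 165 167 167 164 160 157 153 149 145
  143 139 136 133 130 128 127]
 [139 143 147 151 155 160 162 164 166 167 168 168 167 163 159 155 150 146
  141 138 136 133 131 129 128]]
side4 [[132 134 137 140 143 146 149 152 154 155 156 154 153 151 150 149 148 146
  145 144 143 143 141 141 140]
 [135 137 140 143 146 149 152 153 153 153 152 150 148 146 144 142 141 139
  139 138 137 137 136 135 134]
 [136 138 141 144 145 146 146 147 147 146 144 141 139 137 135 134 134 133
  133 132 131 132 132 131 131]]
```

Clip is at leg ≈ 0.078 and the leg is now at ≈ 0.077, so the pointer is in line. Close.

>>> {"api": "step_arm", "payload": {
  "commands": "0 0 0 -0.1 0 0 8.5; 0 0 0 -0.1 0 0 6; 0 0 0 -0.1 0 0 4; 0 0 0 -0.1 0 0 1; 0 0 0 -0.1 0 0 1"
}}

```text
clock: 5.3
ee_pos: [0.5123, -0.0866, 0.0347]
tcp_rot: [0.001, 0.674, 0.738, 0.001]
contact_force: [3.8, 3.7, 4.2]
gripper_width: 0.445
grip_force: 4.5
```

>>> {"api": "step_arm", "payload": {
  "commands": "0 0 0 0 0 0 1; 0 0 0 0 0 0 1; 0 0 0 0 0 0 1; 0 0 0 0 0 0 1; 0 0 0 0 0 0 1"
}}

```text
clock: 5.72
ee_pos: [0.5114, -0.0868, 0.0351]
tcp_rot: [0.001, 0.675, 0.738, 0.001]
contact_force: [-2.6, 3.3, 11.8]
gripper_width: 0.257
grip_force: 61.5
```

```bash
python3 - <<'E'
from h import *
to(.160,0,.035)
im=np.mean([ctrl.snapshot("side") for _ in range(5)],axis=0).astype(np.uint8); side(im); bar(im,(311,245,350,290))
cv2.imwrite("pics/side5.png",im)
cv2.imwrite("pics/c5.png",cv2.resize(im[225:285,285:345],None,fx=9,fy=9,interpolation=cv2.INTER_CUBIC))
l=cv2.cvtColor(im,cv2.COLOR_BGR2LAB).astype(np.float32); xs=np.arange(-.012,.013,.001)
for y in(-.026,-.024,-.022,-.02):
    uv=np.array([proj("side",[*(O+a*(.077+.0335+d)+b*y),.022]) for d in xs],np.float32)
    print(cv2.remap(l[...,2],uv[:,:1],uv[:,1:],cv2.INTER_LINEAR).ravel().round().astype(int))
E
```

```text
t 5.7167 local 0.1615 0.0012 0.0351 F [-2.6  3.3 11.8] w 0.257 g 61.5170044451952
shift cm [ 0.15 -0.12  0.01] rot [ 0.14  0.03 -0.02]
clip [305 268   6   6  20] [307.  270.3] local 0.1077 -0.0282
ptr [308 265   6   2  10] [310.5 265.5] local 0.1073 -0.0177
bar [  4  10  32  22 182] [327.4 262.4] local 0.1566 0.0054 corners [316 276] [344 258]
[131 134 136 139 144 148 152 157 161 164 165 166 165 165 164 163 161 159
 156 153 151 149 147 146 144]
[133 136 141 145 150 155 160 163 166 169 168 168 168 166 163 160 157 154
 152 149 146 144 142 140 138]
[136 140 145 150 154 158 161 164 167 169 169 167 165 162 159 156 153 151
 148 145 142 139 136 134 132]
[137 142 146 150 155 159 161 164 165 166 167 166 164 161 158 155 151 147
 145 142 138 135 132 130 129]
```

View pics/c5.png

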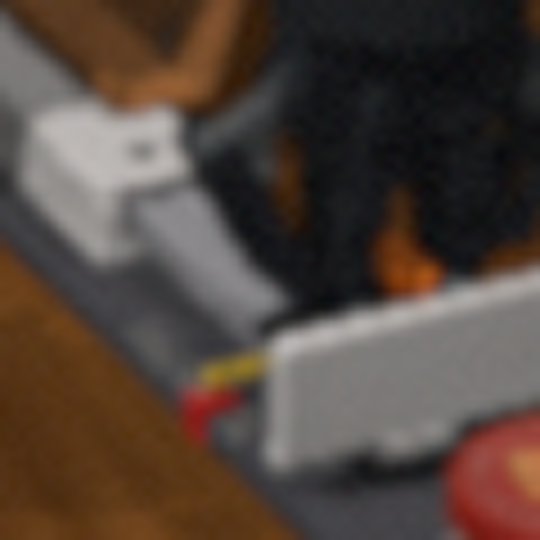

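The pointer (crop (205,380)–(265,360)) lies over the red clip (205,410), and the lever is closed (gripper 22 mm, 61 N). The leg reads about 1–2 mm short, so nudge 1 mm and settle.

>>> {"api": "step_arm", "payload": {
  "commands": "0 0 0 -0.1 0 0 1; 0 0 0 -0.1 0 0 1; 0 0 0 -0.1 0 0 1; 0 0 0 -0.1 0 0 1; 0 0 0 -0.1 0 0 1"
}}

```text
clock: 6.38
ee_pos: [0.5115, -0.0879, 0.0352]
tcp_rot: [0.001, 0.675, 0.738, 0.001]
contact_force: [-2.8, 2.1, 11.2]
gripper_width: 0.259
grip_force: 61.5
```

```bash
python3 - <<'E'
from h import *
to(.160,0,.035)
im=np.mean([ctrl.snapshot("side") for _ in range(5)],axis=0).astype(np.uint8); side(im)
print(ctrl.close_job())
E
```

```text
t 6.3833 local 0.1626 0.0012 0.0352 F [-2.8  2.1 11.2] w 0.259 g 61.47992726415396
shift cm [ 0.26 -0.12  0.01] rot [ 0.15  0.04 -0.03]
clip [305 269   6   5  18] [306.9 270.4] local 0.108 -0.0288
ptr [308 265   6   3  13] [310.5 265.9] local 0.1094 -0.0187
the job is handed in; nothing more can be done
None
```

The job is handed in at about 6.6 s: the leg is held at the clip (pointer within about 2 mm by camera), the lever is squeezed shut (gripper about 22 mm open, 61 N grip) and the clip had not visibly moved; no verdict was returned.

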